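Put the seasonings back in the three-bay rack beside the mixing bowl

TASK

Put the seasonings away standing upright in the three-bay spice rack: the oil bottle in the end bay nearest the mixing bowl, the large tin in the end bay farthest from the bowl, the pepper mill in the bay between them, and the small tin centred on top of the large tin. Lift each one over the rack's lip and set it down rather than dropping it, and leave the mixing bowl, the flour canister and the measuring cup where they are.

Things in the scene. Friction and masses are not known exactly. Their poses are not given: they have to be found in the camera images.
- rack: Fixed pale-wood rack, 98 (x) by 282 (y) mm: three bays in a row along its y, each 86 x 86 mm inside, centred at y = +92, 0 and -92 mm, x = 0. Bay floor 10 mm above the counter; lip all round and two dividers 6 mm thick, tops 36 mm above the counter. Origin: centre of its underside, on the counter. Turned at most 0.15 rad: its +y end is the left one seen from the robot.
- bottle: Loose green-glass oil bottle with dark metal cap, 165 mm tall, about 0.3 kg: round body 54 mm in diameter up to 88 mm, shoulder narrowing to 112 mm, then neck and cap 30 to 31 mm in diameter from 112 mm to the top at 165 mm. Origin: centre of its underside, z up.
- mill: Loose dark-wood pepper mill, 140 mm tall plus a small steel bead (top at 147 mm), about 0.2 kg: foot 52 mm in diameter, waist 38 mm at 50 to 78 mm, round head 48 mm in diameter from 94 to 128 mm above its foot. Origin: centre of its underside, z up.
- large_tin: Loose closed round steel tin, 62 mm in diameter, 65 mm tall, flat lid, about 0.16 kg. Origin: centre of its underside, z up.
- small_tin: Loose closed round steel tin, 46 mm in diameter, 42 mm tall, flat lid, about 0.08 kg. Origin: centre of its underside, z up.
- bowl: White ceramic mixing bowl, 200 mm across the rim, 85 mm tall, standing past the left (+y) or the right (-y) end of the rack; leave it. Which side it is on decides which end bay takes the bottle. Origin: centre of its underside.
- canister: White ceramic flour canister with wooden lid and knob, 104 mm in diameter, 174 mm tall, past the other end of the rack; leave it. Origin: centre of its underside.
- cup: Dark steel measuring cup, 72 mm across the rim, 40 mm tall, with a flat tab handle along its own +x reaching 85 mm from the centre, behind the rack; leave it. Origin: centre of its underside.

How it is judged:
By the outcome, as a careful person would: the job done as asked, in the order asked, and still so for the second after the job is handed in, with the robot touching nothing.
It also fails if it takes over 109 s, if anything falls off the work surface, if the arm or the gripper's body presses on something with over 40 N, if the wrist force passes 120 N, or if a joint passes its speed limit or range.

ROBOT

A 6-joint arm with a two-finger parallel gripper is mounted at the origin on the work surface. World frame = base frame: x ahead of the robot, y to its left, z up, the work surface at z = 0. Lengths are in m, angles in degrees, forces in N, time in s.
With the tool pointing down it reaches from about 0.3 to 0.75 m from the base axis. Payload 8.5 kg.
Tool frame: the origin (TCP) lies at the very end of the fingers, on their centre line; the grasp point (between the pads) lies 19 mm behind it (env.hold_point_z is the distance from the TCP to the grasp point, in m); z points along the fingers, y is the line along which they close (so a half turn about z gives the same grasp; the last joint's range is limited). The gripper opens to 85 mm and grips with 20 to 120 N. Pads are 22 mm wide; open, the fingers measure 114 mm over their backs; the gripper's body (76 mm by 85 mm) begins 54 mm behind the grasp point. The pads swing forward as they close: fully open they stand 13 mm farther back than shut.
Start: joints at [54.528, 21.807, 74.336, -0, 83.858, -12.336], TCP at [0.216, 0.506, 0.231] pointing down, gripper open.
Joint ranges: [-178.18, 178.18], [-50.72, 133.34], [12.68, 142.11], [-81.47, 261.47], [9.98, 163.14], [-165.26, 165.26]. Speed limits (degrees/s): [136.94, 136.94, 180, 180, 180, 180].

INTERFACE

Orientations are given as a 3x3 rotation matrix whose columns are the frame's x, y, z axes.
In Python, from rig import env, optics gives the robot as it stands.
- The arm moves only by the shell command python3 -m jog 'ROWS' [OPENING] [FORCE]. ROWS is JSON, a list of rows, each an object with "linear": the shift along the tool's x, y, z in units of 40 mm (1.0 is 40 mm), a list of three; "roll": the turn about the tool's z in units of 5 degrees (1.0 is 5 degrees). A call has 1 to 12 rows; each row shifts and turns the commanded pose from where the row before left it, along the tool's axes as they then stand; what a row does not reach is not made up. A row lasts 1/12 s, in which the tool goes at most 41.7 mm and 7.16 degrees, less where a joint would pass 70% of its speed; a pose out of reach is approached as far as the arm can. A call is refused whole if a number of a shift passes 1 or a number of a turn 1, either way. A call with a gripper value outside its range is refused whole. OPENING is the opening, from -1 (shut) to 1 (fully open), set as the call begins (- or left out, the last holds). The fingers move at their own pace and stop on an object; FORCE is the grip in N (left out, the last holds). Time passes only in rows, so rows that do not move let the fingers close. It gives the time, the measured TCP pose, the force, the opening and the grip force at its end, in the units of the state.
- env.observe(): the state, without advancing time (a new reading comes with each control period).
- optics.get_image(name): name is "scene" or "top" or "wrist"; returns the picture (420x560x3 uint8, red, green, blue); there is no depth.
- optics.calibration(name): a dict with "fov_y" (degrees; the focal length in pixels is half the picture's height over the tangent of half this angle, whatever the lens; pixels are square), "cx", "cy" (the principal point, pixels), "T" (4x4, takes a point from camera to world coordinates). Camera axes: x right, y down, z forward; pixel columns grow to the right and rows downward; lengths in m; the calibration is good to about 2 mm. The wrist camera is an equidistant fisheye: a pixel r from the principal point sees the ray r / f radians off the axis. A picture is of the moment at which its call begins: read the wrist's pose just before it. calibration takes no time and is no camera call; for the wrist camera it gives the pose at the moment of the call.
- env.close_job(): hands the job in; it is judged then, once.
The state is a dict: "time_s": time; "q": joint angles; "qvel": joint speeds; "joint_efforts": joint torques, N m; "position": TCP position; "tool_rot": TCP orientation; "ft_force": force on the tool from outside, world axes, zero at the start; "wrist_torque": the same for the moment, N m; "grip_width": finger opening in m; "gripper_force": force on a finger pad.
Only numpy, scipy, OpenCV 4.12 (cv2) and the standard library are available. Lean on these libraries where they do the work, as an engineer would, in place of code of your own. Each camera call takes 0.05 s, during which the arm holds its last target. There are 200 camera calls.

## Working session

There is one attempt and no reset: what is moved stays moved. The work goes in short steps, Python scripts to look and compute and a shell command to move; the robot and the scene stay as the last step left them, time stands still between calls to the robot, and variables do not carry over. Pictures are saved under pics/ and viewed, at most 19 in all, crops included, and the job is handed in when it is done.

```bash
mkdir -p pics; ls
python3 - <<'E'
from rig import env, optics
import cv2
for n in ("top","scene"):
    im=optics.get_image(n); cv2.imwrite(f"pics/{n}0.png",cv2.resize(im[:,:,::-1],(800,600),interpolation=cv2.INTER_CUBIC))
    c=optics.calibration(n); print(n,c["fov_y"],c["cx"],c["cy"],c["T"])
s=env.observe(); print(s["time_s"],s["position"],s["tool_rot"],s["grip_width"],env.hold_point_z)
E
```

```text
pics
top 49.62758194704068 283.89010882304467 203.33539773723527 [[ 0.02197101 -0.99416128  0.10564389  0.50296889]
 [-0.99965867 -0.02035175  0.01638137 -0.03321351]
 [-0.01413568 -0.10596774 -0.99426909  1.19598158]
 [ 0.          0.          0.          1.        ]]
scene 48.32626803067089 278.947093891876 210.83744857303233 [[-6.35890852e-02  7.64996507e-01 -6.40887489e-01  1.30892000e+00]
 [ 9.97975938e-01  4.83098475e-02 -4.13543919e-02  1.25474186e-02]
 [-6.74788526e-04 -6.42219981e-01 -7.66520085e-01  9.01284710e-01]
 [ 0.00000000e+00  0.00000000e+00  0.00000000e+00  1.00000000e+00]]
0.1 [0.21595506 0.50556551 0.23079416] [[-9.19576043e-01  3.92911420e-01 -7.19741638e-04]
 [ 3.92911988e-01  9.19575532e-01 -1.00532194e-03]
 [ 2.66854330e-04 -1.20726509e-03 -9.99999236e-01]] 0.08534187954404338 0.0187
```

View pics/top0.png

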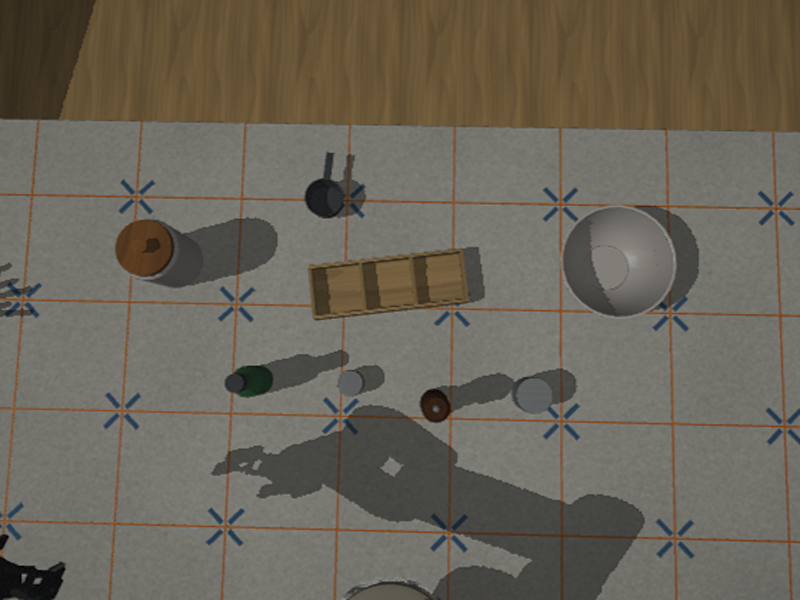

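View pics/scene0.png

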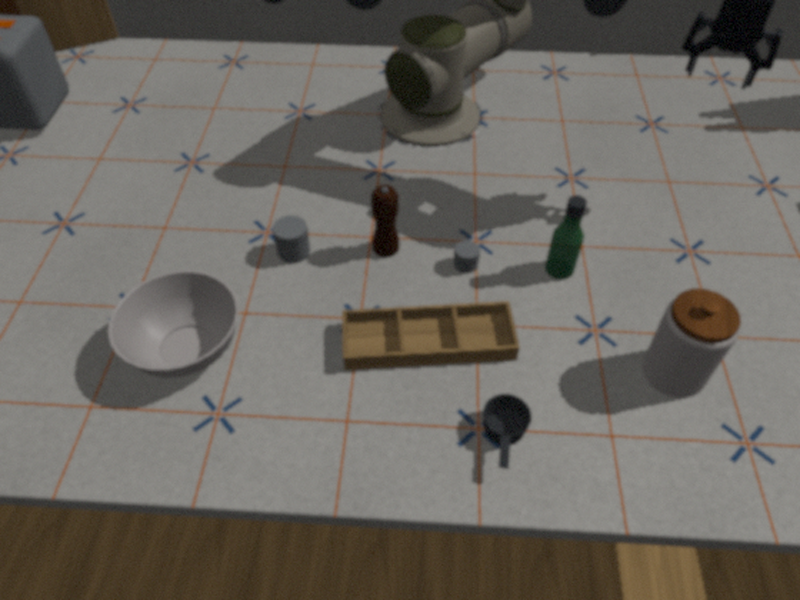

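The bowl is on the right, the −y end, at about (620,262) in top. So the bottle goes in the −y bay, the large tin in +y and the mill in the middle. The canister is at left (150,250), and the cup is behind the rack at (325,198). I'll enlarge the middle of the picture to get pixel positions.

```bash
cat > h.py <<'E'
import numpy as np, cv2
from rig import env, optics
def ray(name,uv,c=None):
    c=c or optics.calibration(name); T=np.array(c["T"]); f=210/np.tan(np.radians(c["fov_y"]/2))
    d=np.array([uv[0]-c["cx"],uv[1]-c["cy"]])
    if name=="wrist":
        r=np.hypot(*d); th=r/f; v=np.array([*(d/max(r,1e-9)*np.sin(th)),np.cos(th)])
    else: v=np.array([*(d/f),1.])
    return T[:3,3],T[:3,:3]@v
def at(name,uv,z,c=None):
    o,d=ray(name,uv,c); return (o+d*(z-o[2])/d[2])[:2]
def proj(name,P,c=None):
    c=c or optics.calibration(name); T=np.array(c["T"]); f=210/np.tan(np.radians(c["fov_y"]/2))
    p=(np.asarray(P)-T[:3,3])@T[:3,:3]
    if name=="wrist":
        r=np.linalg.norm(p[...,:2],axis=-1,keepdims=True); s=np.arctan2(r,p[...,2:])/np.maximum(r,1e-9)*f; uv=p[...,:2]*s
    else: uv=p[...,:2]/p[...,2:]*f
    return uv+[c["cx"],c["cy"]]
E
python3 - <<'E'
from h import *
im=optics.get_image("top"); cv2.imwrite("pics/top_raw.png",im[:,:,::-1])
cr=im[165:300,150:330,::-1]; cv2.imwrite("pics/c1.png",cv2.resize(cr,None,fx=4.4,fy=4.4,interpolation=cv2.INTER_CUBIC))
cr=im[165:300,250:430,::-1]; cv2.imwrite("pics/c2.png",cv2.resize(cr,None,fx=4.4,fy=4.4,interpolation=cv2.INTER_CUBIC))
E
```

```text
(no output)
```

View pics/c1.png

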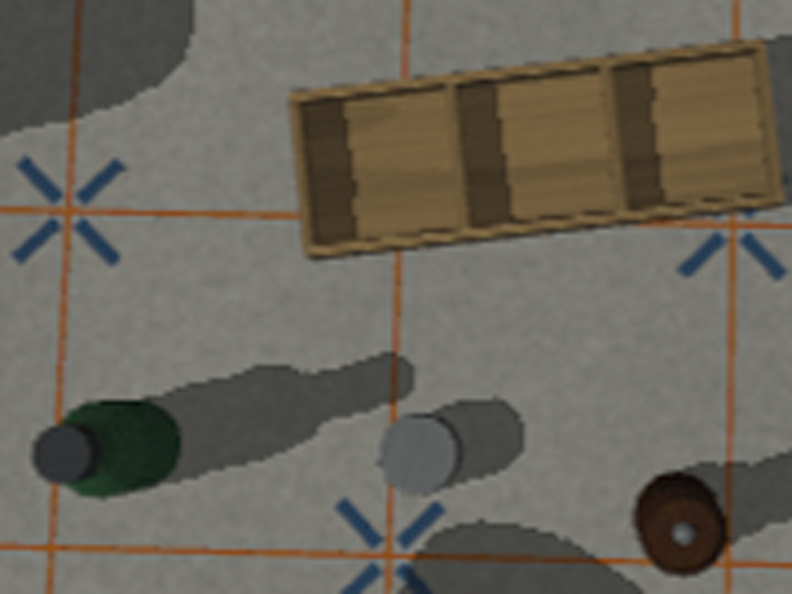

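View pics/c2.png

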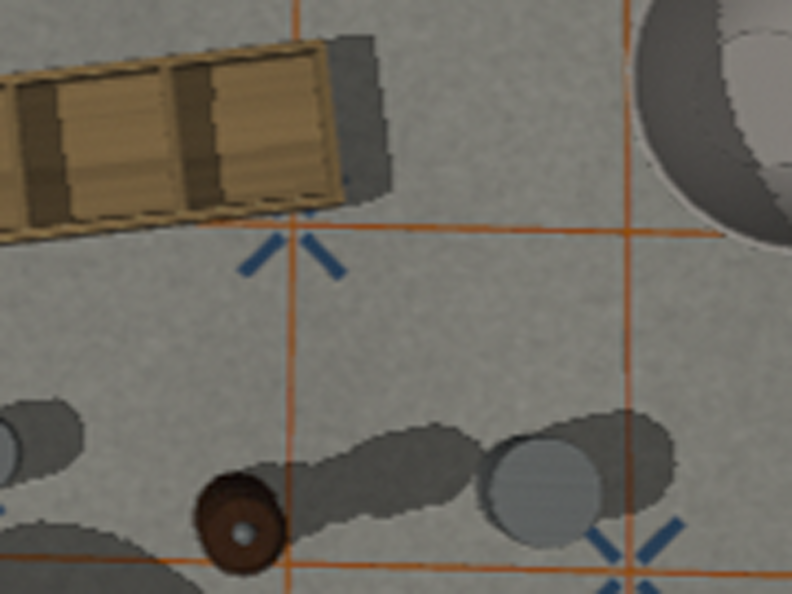

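Crop 1 (×4.4): rack top corners at (290,93), (763,41), (784,203), (309,259). Bottle cap is at (64,454), small tin lid at (421,454), mill bead at (683,534). Crop 2: large tin lid at (545,492).

```bash
python3 - <<'E'
from h import *
o1=lambda u,v,ox=150:((u+.5)/4.4-.5+ox,(v+.5)/4.4-.5+165)
C=np.array([at("top",o1(*p),.036) for p in [(290,93),(763,41),(784,203),(309,259)]])
print(C.round(4)); print([np.linalg.norm(C[i]-C[(i+1)%4]).round(4) for i in range(4)])
c=C.mean(0); ey=(C[0]+C[3]-C[1]-C[2]); ey/=np.linalg.norm(ey); ex=np.array([ey[1],-ey[0]])
print("rack",c.round(4),"yaw",np.degrees(np.arctan2(-ey[0],ey[1])).round(2))
for k in(92,0,-92): print(k,(c+ey*k/1000).round(4))
for n,p,ox,z in [("bottle",(64,454),150,.165),("stin",(421,454),150,.042),("mill",(683,534),150,.146),("ltin",(545,492),250,.065)]:
    print(n,at("top",o1(*p,ox),z).round(4))
print(env.observe()["q"], np.array(optics.calibration("wrist")["T"]).round(3))
E
python3 -m jog 2>&1 | head -5
```

```text
[[ 0.6683  0.1636]
 [ 0.7047 -0.1135]
 [ 0.6094 -0.1269]
 [ 0.571   0.1488]]
[np.float64(0.2795), np.float64(0.0962), np.float64(0.2784), np.float64(0.0984)]
rack [0.6383 0.018 ] yaw 7.71
92 [0.626  0.1092]
0 [0.6383 0.018 ]
-92 [ 0.6507 -0.0732]
bottle [0.4607 0.2508]
stin [0.4603 0.0795]
mill [ 0.4261 -0.0678]
ltin [ 0.4472 -0.2385]
[ 5.45281149e+01  2.18356728e+01  7.43713527e+01  5.10547512e-04
  8.38592727e+01 -1.23371005e+01] [[ 0.393  0.88   0.267  0.148]
 [ 0.919 -0.376 -0.116  0.535]
 [-0.002  0.291 -0.957  0.373]
 [ 0.     0.     0.     1.   ]]
invalid input
```

```bash
cat >> h.py <<'E'
def go(x,y,z):
    "remaining shift in tool axes, in row units (40 mm)"
    s=env.observe(); R=np.array(s["tool_rot"]); d=np.array([x,y,z])-s["position"]
    yaw=np.degrees(np.arctan2(R[1,1],R[0,1]))
    print("t",round(s["time_s"],2),"pos",np.round(s["position"],4),"yaw",round(yaw,2),"UNITS",(R.T@d/.04).round(3),"q6",round(s["q"][5],1))
E
python3 -m jog '[{"linear":[0,0,0],"roll":0.987},{"linear":[0,0,0],"roll":0.987},{"linear":[0,0,0],"roll":0.987},{"linear":[0,0,0],"roll":0.987},{"linear":[0,0,0],"roll":0.987},{"linear":[0,0,0],"roll":0.987},{"linear":[0,0,0],"roll":0.987},{"linear":[0,0,0],"roll":0.987},{"linear":[0,0,0],"roll":0.987},{"linear":[0,0,0],"roll":0.987},{"linear":[0,0,0],"roll":0.987},{"linear":[0,0,0],"roll":0.987}]' 1 40
python3 -c "
from h import *
go(.4607,.2508,.225)"
```

```text
time_s: 1.15
position: [0.216, 0.5057, 0.2311]
tool_rot: [[-0.129, 0.992, -0.0], [0.992, 0.129, -0.0], [-0.0, -0.0, -1.0]]
ft_force: [0.3, 0.2, -0.3]
grip_width: 0.0854
gripper_force: 0.0
t 1.15 pos [0.216  0.5057 0.2311] yaw 7.4 UNITS [-7.106  5.246  0.152] q6 47.1
```

```bash
python3 -m jog '[{"linear":[-0.71,0.525,0]},{"linear":[-0.71,0.525,0]},{"linear":[-0.71,0.525,0]},{"linear":[-0.71,0.525,0]},{"linear":[-0.71,0.525,0]},{"linear":[-0.71,0.525,0]},{"linear":[-0.71,0.525,0]},{"linear":[-0.71,0.525,0]},{"linear":[-0.71,0.525,0]},{"linear":[-0.71,0.525,0.15]},{"linear":[0,0,0]},{"linear":[0,0,0]}]'
python3 - <<'E'
from h import *
go(.4607,.2508,.225)
c=optics.calibration("wrist"); im=optics.get_image("wrist")
P=proj("wrist",[[.4607,.2508,.165],[.4603,.0795,.042],[.4607,.2508,0.088]],c); print(P.round(1))
cv2.imwrite("pics/w1.png",cv2.resize(im[:,:,::-1],(800,600),interpolation=cv2.INTER_CUBIC))
E
```

```text
t 1.15 pos [0.216  0.5057 0.2311] yaw 7.4 UNITS [-7.106  5.246  0.152] q6 47.1
[[445.8 428.4]
 [382.8 429.7]
 [427.4 387.6]]invalid input
```

View pics/w1.png

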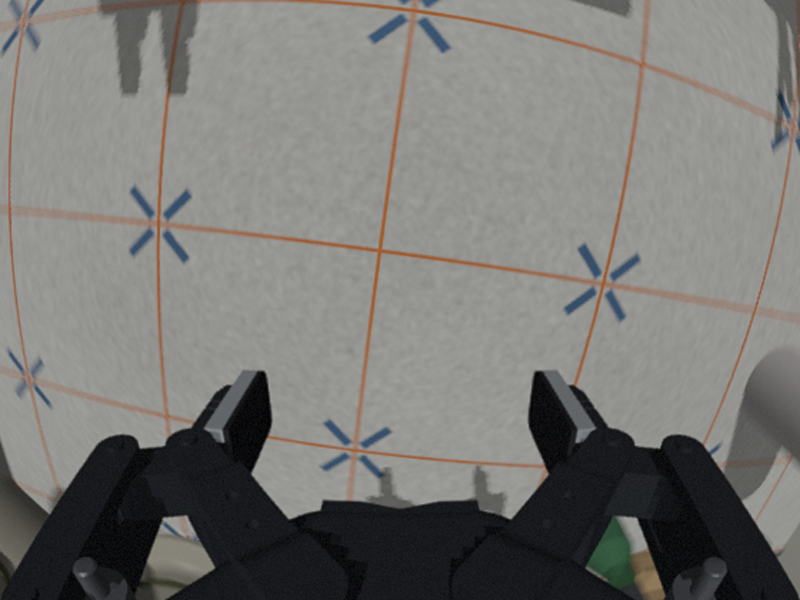

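The move was refused because every row needs "roll", so the wrist picture only shows empty counter between the fingers. I'll repeat it with roll included.

```bash
python3 -m jog '[{"linear":[-0.71,0.525,0],"roll":0},{"linear":[-0.71,0.525,0],"roll":0},{"linear":[-0.71,0.525,0],"roll":0},{"linear":[-0.71,0.525,0],"roll":0},{"linear":[-0.71,0.525,0],"roll":0},{"linear":[-0.71,0.525,0],"roll":0},{"linear":[-0.71,0.525,0],"roll":0},{"linear":[-0.71,0.525,0],"roll":0},{"linear":[-0.71,0.525,0],"roll":0},{"linear":[-0.71,0.525,0.15],"roll":0},{"linear":[0,0,0],"roll":0},{"linear":[0,0,0],"roll":0}]'
python3 - <<'E'
from h import *
go(.4607,.2508,.225)
c=optics.calibration("wrist"); im=optics.get_image("wrist")
P=proj("wrist",[[.4607,.2508,.165],[.4607,.2508,0.088]],c); print((P*800/560).round(1))
cv2.imwrite("pics/w2.png",cv2.resize(im[:,:,::-1],(800,600),interpolation=cv2.INTER_CUBIC))
E
```

```text
time_s: 2.2
position: [0.4628, 0.251, 0.2247]
tool_rot: [[-0.132, 0.991, -0.001], [0.991, 0.132, -0.0], [-0.0, -0.001, -1.0]]
ft_force: [0.3, -0.0, -0.2]
grip_width: 0.0852
gripper_force: 0.0
t 2.2 pos [0.4628 0.251  0.2247] yaw 7.57 UNITS [ 0.003 -0.052 -0.008] q6 8.0
[[394.3 318.1]
 [395.9 275.3]]
```

View pics/w2.png

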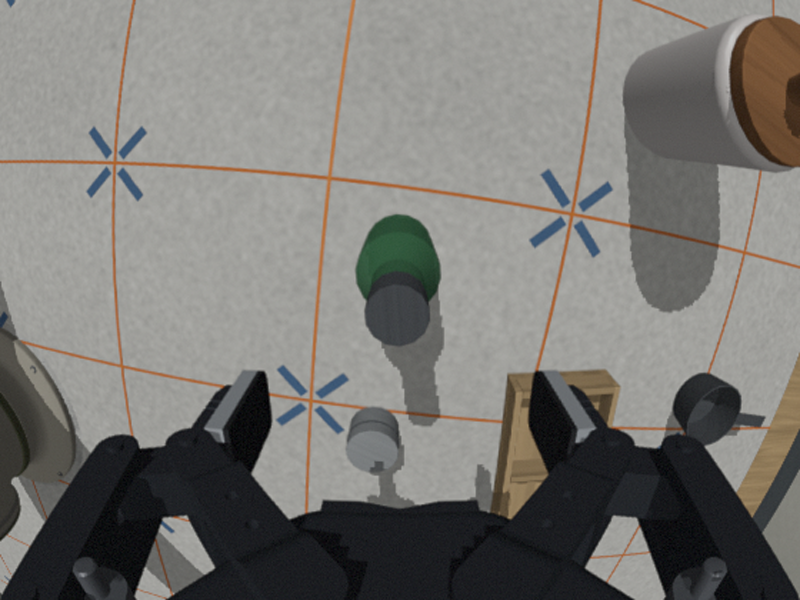

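The cap top is at (397,316) against a predicted (394,318), so the measurement holds. Next I descend and grip the neck.

```bash
python3 -m jog '[{"linear":[0,-0.04,0.5],"roll":0},{"linear":[0,0,0.5],"roll":0},{"linear":[0,0,0.5],"roll":0},{"linear":[0,0,0.5],"roll":0},{"linear":[0,0,0.5],"roll":0},{"linear":[0,0,0],"roll":0},{"linear":[0,0,0],"roll":0}]'
python3 -m jog '[{"linear":[0,0,0],"roll":0},{"linear":[0,0,0],"roll":0},{"linear":[0,0,0],"roll":0},{"linear":[0,0,0],"roll":0},{"linear":[0,0,0],"roll":0},{"linear":[0,0,0],"roll":0},{"linear":[0,0,0],"roll":0},{"linear":[0,0,0],"roll":0},{"linear":[0,0,0],"roll":0},{"linear":[0,0,0],"roll":0}]' -1 40
```

```text
time_s: 2.83
position: [0.4596, 0.2528, 0.1254]
tool_rot: [[-0.135, 0.991, -0.001], [0.991, 0.135, -0.0], [-0.0, -0.001, -1.0]]
ft_force: [0.1, -0.2, -0.2]
grip_width: 0.0853
gripper_force: 0.0
time_s: 3.67
position: [0.4609, 0.2521, 0.126]
tool_rot: [[-0.133, 0.991, 0.002], [0.991, 0.133, 0.0], [0.0, 0.002, -1.0]]
ft_force: [0.6, -0.3, 5.2]
grip_width: 0.0298
gripper_force: 39.6
```

```bash
python3 -m jog '[{"linear":[0,0,-0.25],"roll":0},{"linear":[0,0,-0.4],"roll":0},{"linear":[0,0,-0.5],"roll":0},{"linear":[0,0,-0.5],"roll":0},{"linear":[0,0,-0.35],"roll":0},{"linear":[0,0,0],"roll":0},{"linear":[0,0,0],"roll":0}]'
python3 -c "
from h import *
go(.6507,-.0732,.206)"
```

```text
time_s: 4.25
position: [0.4601, 0.2519, 0.2048]
tool_rot: [[-0.133, 0.991, -0.001], [0.991, 0.133, -0.0], [-0.0, -0.001, -1.0]]
ft_force: [0.8, 0.8, -4.7]
grip_width: 0.0299
gripper_force: 40.3
t 4.25 pos [0.4601 0.2519 0.2048] yaw 7.64 UNITS [-8.688  3.641 -0.032] q6 8.1
```

```bash
python3 -m jog '[{"linear":[-0.3,0.126,0],"roll":0},{"linear":[-0.6,0.251,0],"roll":0},{"linear":[-0.861,0.361,0],"roll":0},{"linear":[-0.861,0.361,0],"roll":0},{"linear":[-0.861,0.361,0],"roll":0},{"linear":[-0.861,0.361,0],"roll":0},{"linear":[-0.861,0.361,0],"roll":0},{"linear":[-0.861,0.361,0],"roll":0},{"linear":[-0.861,0.361,0],"roll":0},{"linear":[-0.861,0.361,0],"roll":0},{"linear":[-0.6,0.251,0],"roll":0},{"linear":[-0.3,0.126,0],"roll":0}]'
python3 -m jog '[{"linear":[0,0,0],"roll":0},{"linear":[0,0,0],"roll":0},{"linear":[0,0,0],"roll":0}]'
python3 - <<'E'
from h import *
go(.6507,-.0732,.136)
c=optics.calibration("wrist"); im=optics.get_image("wrist")
cv2.imwrite("pics/w3.png",cv2.resize(im[:,:,::-1],(800,600),interpolation=cv2.INTER_CUBIC))
E
```

```text
time_s: 5.25
position: [0.6517, -0.0775, 0.2025]
tool_rot: [[-0.13, 0.992, -0.003], [0.992, 0.13, -0.0], [0.0, -0.003, -1.0]]
ft_force: [-1.2, 1.5, -3.3]
grip_width: 0.0305
gripper_force: 40.3
time_s: 5.5
position: [0.6504, -0.0726, 0.2043]
tool_rot: [[-0.133, 0.991, -0.002], [0.991, 0.133, 0.001], [0.001, -0.002, -1.0]]
ft_force: [-0.1, 0.3, -3.6]
grip_width: 0.0298
gripper_force: 40.3
t 5.5 pos [ 0.6504 -0.0726  0.2043] yaw 7.66 UNITS [-0.019  0.009  1.706] q6 -24.4
```

View pics/w3.png

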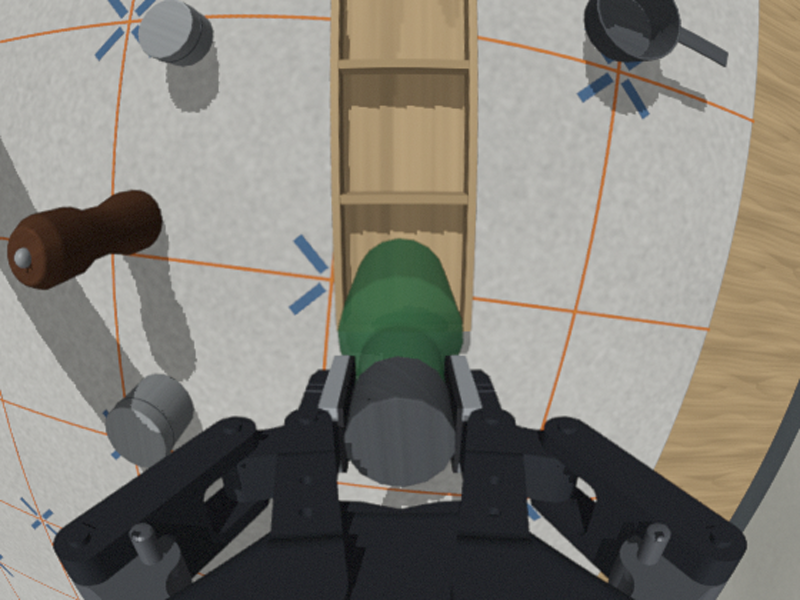

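The bottle hangs upright over the −y bay, at column ~401 against rack rails at 335 and 474. I'll check the dividers against my rack pose: near divider at row ~199, far one at ~65.

Run:
```python
from h import *
c=optics.calibration("wrist")
a=np.radians(7.71); ey=np.array([-np.sin(a),np.cos(a)]); ex=np.array([np.cos(a),np.sin(a)]); o=np.array([.6383,.018])
f=lambda u,v:(u*.7,v*.7)
for n,p in [("L199",(341,199)),("R199",(470,199)),("outL200",(333,200)),("outR200",(476,200)),("L64",(340,65)),("R64",(470,67)),("L",(402,199)),("F",(402,66))]:
    w=at("wrist",f(*p),.036,c)-o; print(n,"rack frame mm",(w@ex*1000).round(1),(w@ey*1000).round(1))
```

```text
L199 rack frame mm -39.2 -46.1
R199 rack frame mm 47.6 -45.9
outL200 rack frame mm -44.7 -46.6
outR200 rack frame mm 51.7 -46.5
L64 rack frame mm -39.1 45.1
R64 rack frame mm 46.7 44.0
L rack frame mm 1.8 -46.4
F rack frame mm 1.8 43.6
```

The rack agrees along y, and the wrist view puts x about +3.7 mm. I split the difference and use centre (0.640, 0.018). Now lower the bottle.

```bash
python3 -m jog '[{"linear":[0,0.05,0.3],"roll":0},{"linear":[0,0,0.4],"roll":0},{"linear":[0,0,0.4],"roll":0},{"linear":[0,0,0.3],"roll":0},{"linear":[0,0,0.15],"roll":0},{"linear":[0,0,0.06],"roll":0},{"linear":[0,0,0.04],"roll":0},{"linear":[0,0,0],"roll":0},{"linear":[0,0,0],"roll":0},{"linear":[0,0,0],"roll":0}]'
python3 -c "
from h import *
go(.6527,-.0729,.136)"
```

```text
time_s: 6.38
position: [0.6533, -0.0728, 0.1401]
tool_rot: [[-0.133, 0.991, 0.001], [0.991, 0.133, -0.0], [-0.001, 0.001, -1.0]]
ft_force: [-0.8, -0.4, -2.8]
grip_width: 0.0303
gripper_force: 40.2
t 6.38 pos [ 0.6533 -0.0728  0.1401] yaw 7.65 UNITS [ 0.    -0.014  0.102] q6 -24.3
```

```bash
python3 -m jog '[{"linear":[0,0,0.04],"roll":0},{"linear":[0,0,0.03],"roll":0},{"linear":[0,0,0.02],"roll":0},{"linear":[0,0,0],"roll":0},{"linear":[0,0,0],"roll":0},{"linear":[0,0,0],"roll":0}]'
```

```text
time_s: 6.88
position: [0.6532, -0.0728, 0.1361]
tool_rot: [[-0.133, 0.991, 0.001], [0.991, 0.133, -0.0], [-0.0, 0.001, -1.0]]
ft_force: [0.5, 0.3, 0.4]
grip_width: 0.0303
gripper_force: 40.5
```

Contact: the force went from −2.8 to +0.4. I'll open and rise straight up.

```bash
python3 -m jog '[{"linear":[0,0,0],"roll":0},{"linear":[0,0,0],"roll":0},{"linear":[0,0,0],"roll":0},{"linear":[0,0,0],"roll":0},{"linear":[0,0,0],"roll":0},{"linear":[0,0,0],"roll":0},{"linear":[0,0,-0.4],"roll":0},{"linear":[0,0,-0.6],"roll":0},{"linear":[0,0,-0.7],"roll":0},{"linear":[0,0,-0.5],"roll":0},{"linear":[0,0,0],"roll":0},{"linear":[0,0,0],"roll":0}]' 1
python3 -c "
from h import *
go(.4472,-.2385,.19)"
```

```text
time_s: 7.88
position: [0.6532, -0.0728, 0.2246]
tool_rot: [[-0.133, 0.991, 0.002], [0.991, 0.133, -0.001], [-0.001, 0.002, -1.0]]
ft_force: [-0.6, -0.3, -0.2]
grip_width: 0.0855
gripper_force: 0.0
t 7.88 pos [ 0.6532 -0.0728  0.2246] yaw 7.65 UNITS [-3.419 -5.658  0.857] q6 -24.3
```

```bash
python3 -m jog '[{"linear":[-0.2,-0.33,0],"roll":0},{"linear":[-0.4,-0.66,0],"roll":0},{"linear":[-0.4,-0.66,0],"roll":0},{"linear":[-0.4,-0.66,0],"roll":0},{"linear":[-0.4,-0.66,0],"roll":0},{"linear":[-0.4,-0.66,0],"roll":0},{"linear":[-0.4,-0.66,0.2],"roll":0},{"linear":[-0.4,-0.66,0.4],"roll":0},{"linear":[-0.4,-0.66,0.25],"roll":0},{"linear":[0,0,0],"roll":0},{"linear":[0,0,0],"roll":0},{"linear":[0,0,0],"roll":0}]'
python3 - <<'E'
from h import *
go(.4472,-.2385,.19)
c=optics.calibration("wrist"); im=optics.get_image("wrist")
P=proj("wrist",[[.4472,-.2385,.065],[.4261,-.0678,.146]],c); print((P*800/560).round(1))
cv2.imwrite("pics/w4.png",cv2.resize(im[:,:,::-1],(800,600),interpolation=cv2.INTER_CUBIC))
E
```

```text
time_s: 8.88
position: [0.4488, -0.2372, 0.1893]
tool_rot: [[-0.133, 0.991, -0.0], [0.991, 0.133, 0.001], [0.001, -0.0, -1.0]]
ft_force: [0.7, 0.8, 0.6]
grip_width: 0.0855
gripper_force: 0.0
t 8.88 pos [ 0.4488 -0.2372  0.1893] yaw 7.63 UNITS [-0.027 -0.045 -0.017] q6 -48.9
[[395.9 282.8]
 [398.2 -67.8]]
```

View pics/w4.png

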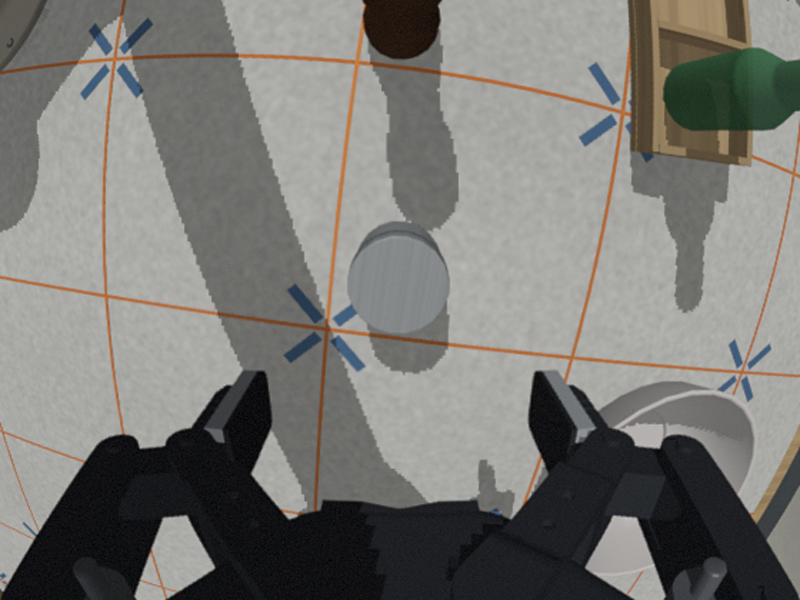

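The tin lid is at (398,284) against a predicted (396,283). The bottle stands upright in its bay. Descend and grip the large tin high.

```bash
python3 -m jog '[{"linear":[-0.03,-0.025,0.4],"roll":0},{"linear":[0,0,0.6],"roll":0},{"linear":[0,0,0.6],"roll":0},{"linear":[0,0,0.6],"roll":0},{"linear":[0,0,0.6],"roll":0},{"linear":[0,0,0.6],"roll":0},{"linear":[0,0,0.4],"roll":0},{"linear":[0,0,0.1],"roll":0},{"linear":[0,0,0],"roll":0},{"linear":[0,0,0],"roll":0}]'
python3 -m jog '[{"linear":[0,0,0],"roll":0},{"linear":[0,0,0],"roll":0},{"linear":[0,0,0],"roll":0},{"linear":[0,0,0],"roll":0},{"linear":[0,0,0],"roll":0},{"linear":[0,0,0],"roll":0},{"linear":[0,0,0],"roll":0},{"linear":[0,0,0],"roll":0}]' -1 40
```

```text
time_s: 9.77
position: [0.4487, -0.2387, 0.0344]
tool_rot: [[-0.134, 0.991, 0.001], [0.991, 0.134, -0.001], [-0.001, 0.001, -1.0]]
ft_force: [0.2, -0.2, -0.0]
grip_width: 0.0854
gripper_force: 0.0
time_s: 10.43
position: [0.4484, -0.239, 0.035]
tool_rot: [[-0.133, 0.991, 0.002], [0.991, 0.133, -0.001], [-0.002, 0.002, -1.0]]
ft_force: [0.1, 1.3, 5.1]
grip_width: 0.061
gripper_force: 42.7
```

```bash
python3 -m jog '[{"linear":[0,0,-0.25],"roll":0},{"linear":[0,0,-0.4],"roll":0},{"linear":[0,0,-0.6],"roll":0},{"linear":[0,0,-0.6],"roll":0},{"linear":[0,0,-0.6],"roll":0},{"linear":[0,0,-0.6],"roll":0},{"linear":[0,0,-0.6],"roll":0},{"linear":[0,0,-0.6],"roll":0},{"linear":[0,0,-0.4],"roll":0},{"linear":[0,0,0],"roll":0},{"linear":[0,0,0],"roll":0}]'
python3 -c "
from h import *
go(.4484,.12,.22);go(.6276,.1094,.22)"
```

```text
time_s: 11.35
position: [0.4478, -0.2387, 0.22]
tool_rot: [[-0.133, 0.991, 0.001], [0.991, 0.133, -0.001], [-0.001, 0.001, -1.0]]
ft_force: [-0.1, -0.7, -1.8]
grip_width: 0.0608
gripper_force: 43.8
t 11.35 pos [ 0.4478 -0.2387  0.22  ] yaw 7.64 UNITS [ 8.886e+00  1.207e+00 -8.000e-03] q6 -49.1
t 11.35 pos [ 0.4478 -0.2387  0.22  ] yaw 7.64 UNITS [ 8.027e+00  5.612e+00 -3.000e-03] q6 -49.1
```

```bash
python3 -m jog '[{"linear":[0.278,0.194,0],"roll":0},{"linear":[0.556,0.389,0],"roll":0},{"linear":[0.795,0.556,0],"roll":0},{"linear":[0.795,0.556,0],"roll":0},{"linear":[0.795,0.556,0],"roll":0},{"linear":[0.795,0.556,0],"roll":0},{"linear":[0.795,0.556,0],"roll":0},{"linear":[0.795,0.556,0],"roll":0},{"linear":[0.795,0.556,0],"roll":0},{"linear":[0.795,0.556,0],"roll":0},{"linear":[0.556,0.389,0],"roll":0},{"linear":[0.278,0.194,0],"roll":0}]'
python3 -m jog '[{"linear":[0,0,0.5],"roll":0},{"linear":[0,0,0.7],"roll":0},{"linear":[0,0,0.7],"roll":0},{"linear":[0,0,0.6],"roll":0},{"linear":[0,0,0.2],"roll":0},{"linear":[0,0,0],"roll":0},{"linear":[0,0,0],"roll":0},{"linear":[0,0,0],"roll":0}]'
python3 - <<'E'
from h import *
go(.6276,.1094,.045)
c=optics.calibration("wrist"); im=optics.get_image("wrist")
cv2.imwrite("pics/w5.png",cv2.resize(im[:,:,::-1],(800,600),interpolation=cv2.INTER_CUBIC))
E
```

```text
time_s: 12.35
position: [0.628, 0.1128, 0.2172]
tool_rot: [[-0.136, 0.991, -0.003], [0.991, 0.136, 0.001], [0.001, -0.003, -1.0]]
ft_force: [-0.1, -0.2, -0.4]
grip_width: 0.0608
gripper_force: 43.9
time_s: 13.02
position: [0.6284, 0.1093, 0.1131]
tool_rot: [[-0.133, 0.991, 0.002], [0.991, 0.133, -0.0], [-0.0, 0.002, -1.0]]
ft_force: [0.6, 0.2, -0.9]
grip_width: 0.0608
gripper_force: 44.0
t 13.02 pos [0.6284 0.1093 0.1131] yaw 7.64 UNITS [ 0.005 -0.024  1.703] q6 -8.4
```

View pics/w5.png

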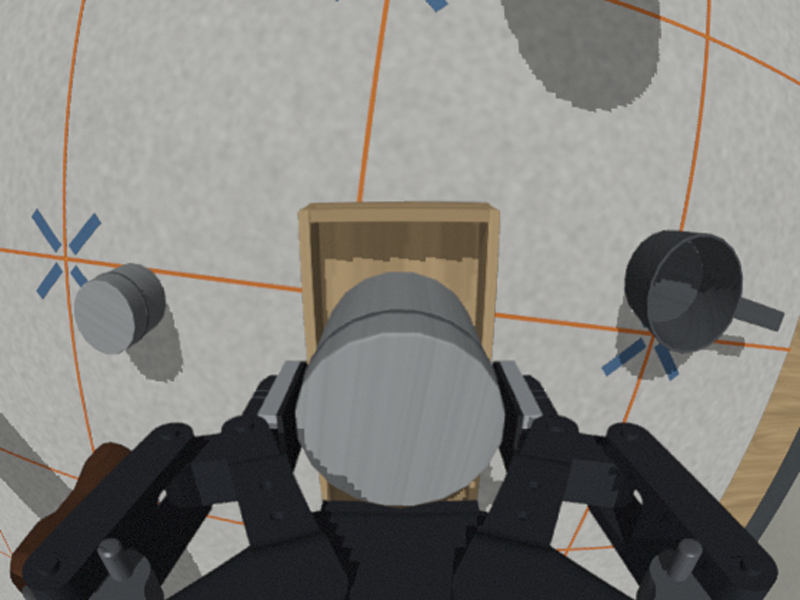

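The large tin is centred over the +y bay: rack outer edges at 299 and 500, tin at 400. The cup is well clear. Lower it.

```bash
python3 -m jog '[{"linear":[0,0,0.3],"roll":0},{"linear":[0,0,0.4],"roll":0},{"linear":[0,0,0.4],"roll":0},{"linear":[0,0,0.3],"roll":0},{"linear":[0,0,0.15],"roll":0},{"linear":[0,0,0.06],"roll":0},{"linear":[0,0,0.03],"roll":0},{"linear":[0,0,0.03],"roll":0},{"linear":[0,0,0],"roll":0},{"linear":[0,0,0],"roll":0},{"linear":[0,0,0],"roll":0}]'
```

```text
time_s: 13.98
position: [0.6279, 0.1094, 0.0454]
tool_rot: [[-0.133, 0.991, 0.001], [0.991, 0.133, 0.0], [-0.0, 0.001, -1.0]]
ft_force: [-0.0, -0.3, -0.9]
grip_width: 0.0608
gripper_force: 44.0
```

```bash
python3 -m jog '[{"linear":[0,0,0.03],"roll":0},{"linear":[0,0,0.02],"roll":0},{"linear":[0,0,0],"roll":0},{"linear":[0,0,0],"roll":0},{"linear":[0,0,0],"roll":0}]'
```

```text
time_s: 14.4
position: [0.628, 0.1094, 0.045]
tool_rot: [[-0.133, 0.991, 0.002], [0.991, 0.133, -0.0], [-0.0, 0.002, -1.0]]
ft_force: [-5.8, -0.4, 11.6]
grip_width: 0.061
gripper_force: 45.2
```

Set down, pressing 11.6 N. I'll relax slightly, open and rise.

```bash
python3 -m jog '[{"linear":[0,0,-0.03],"roll":0},{"linear":[0,0,0],"roll":0}]'
python3 -m jog '[{"linear":[0,0,0],"roll":0},{"linear":[0,0,0],"roll":0},{"linear":[0,0,0],"roll":0},{"linear":[0,0,0],"roll":0},{"linear":[0,0,0],"roll":0},{"linear":[0,0,-0.3],"roll":0},{"linear":[0,0,-0.6],"roll":0},{"linear":[0,0,-0.8],"roll":0},{"linear":[0,0,-0.8],"roll":0},{"linear":[0,0,-0.8],"roll":0},{"linear":[0,0,-0.8],"roll":0},{"linear":[0,0,-0.3],"roll":0}]' 1
python3 -m jog '[{"linear":[0,0,0],"roll":0},{"linear":[0,0,0],"roll":0}]'
python3 - <<'E'
from h import *
go(.4261,-.0678,.21)
c=optics.calibration("wrist"); im=optics.get_image("wrist")
print((proj("wrist",[[.6276,.1094,.075]],c)*800/560).round(1))
cv2.imwrite("pics/w6.png",cv2.resize(im[:,:,::-1],(800,600),interpolation=cv2.INTER_CUBIC))
E
```

```text
time_s: 14.57
position: [0.628, 0.1095, 0.045]
tool_rot: [[-0.133, 0.991, 0.001], [0.991, 0.133, 0.0], [-0.0, 0.001, -1.0]]
ft_force: [-2.5, 0.4, 5.8]
grip_width: 0.061
gripper_force: 44.8
time_s: 15.57
position: [0.6288, 0.1094, 0.2252]
tool_rot: [[-0.133, 0.991, 0.007], [0.991, 0.133, -0.0], [-0.001, 0.007, -1.0]]
ft_force: [1.1, -0.4, 0.4]
grip_width: 0.085
gripper_force: 0.0
time_s: 15.73
position: [0.6276, 0.1094, 0.2199]
tool_rot: [[-0.133, 0.991, 0.0], [0.991, 0.133, 0.0], [-0.0, 0.0, -1.0]]
ft_force: [1.3, 0.2, 0.1]
grip_width: 0.0851
gripper_force: 0.0
t 15.73 pos [0.6276 0.1094 0.2199] yaw 7.65 UNITS [-3.72  -5.582  0.247] q6 -8.4
[[398.8 272.1]]
```

View pics/w6.png

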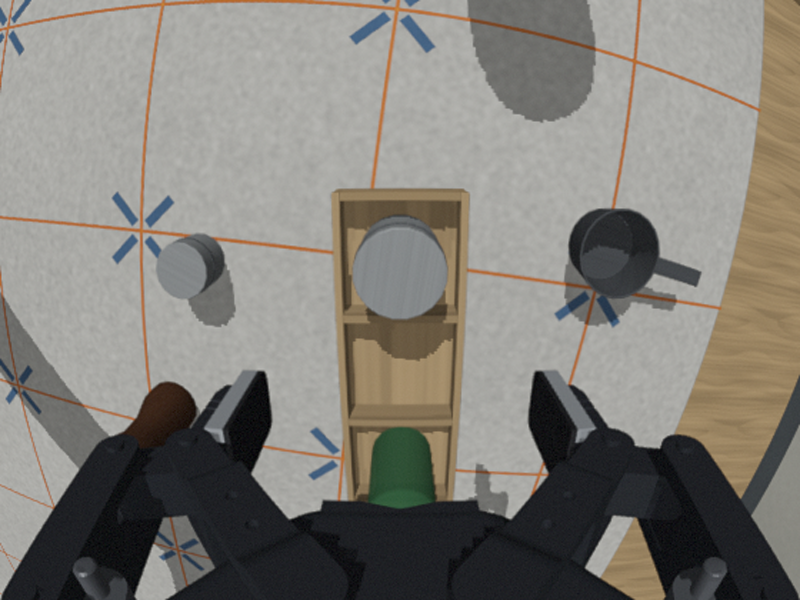

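The large tin stands flat and centred, lid at (400,270) against a predicted (399,272). Next, the mill.

```bash
python3 -m jog '[{"linear":[-0.2,-0.3,0],"roll":0},{"linear":[-0.44,-0.66,0],"roll":0},{"linear":[-0.44,-0.66,0],"roll":0},{"linear":[-0.44,-0.66,0],"roll":0},{"linear":[-0.44,-0.66,0],"roll":0},{"linear":[-0.44,-0.66,0],"roll":0},{"linear":[-0.44,-0.66,0],"roll":0},{"linear":[-0.44,-0.66,0],"roll":0},{"linear":[-0.44,-0.66,0],"roll":0},{"linear":[0,0,0],"roll":0},{"linear":[0,0,0],"roll":0},{"linear":[0,0,0],"roll":0}]'
python3 - <<'E'
from h import *
go(.4261,-.0678,.1)
c=optics.calibration("wrist"); im=optics.get_image("wrist")
print((proj("wrist",[[.4261,-.0678,.146]],c)*800/560).round(1))
cv2.imwrite("pics/w7.png",cv2.resize(im[:,:,::-1],(800,600),interpolation=cv2.INTER_CUBIC))
E
```

```text
time_s: 16.78
position: [0.4263, -0.0676, 0.2193]
tool_rot: [[-0.133, 0.991, -0.001], [0.991, 0.133, 0.001], [0.001, -0.001, -1.0]]
ft_force: [0.8, -0.4, -0.8]
grip_width: 0.0854
gripper_force: 0.0
t 16.78 pos [ 0.4263 -0.0676  0.2193] yaw 7.62 UNITS [-0.008 -0.003  2.983] q6 -32.4
[[398.3 309.2]]
```

View pics/w7.png

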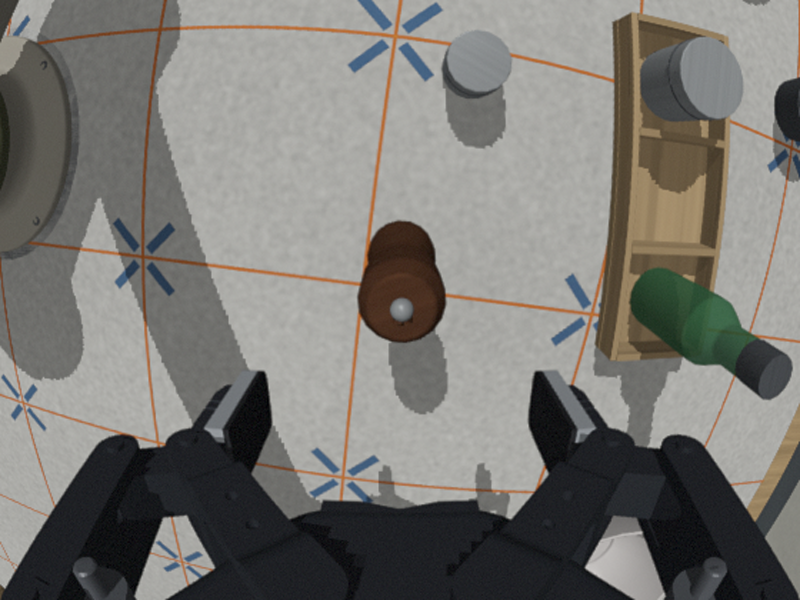

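Mill bead is at (401,309), as predicted. Grip the head with the TCP at z ≈ 0.09.

```bash
python3 -m jog '[{"linear":[0,0.03,0.4],"roll":0},{"linear":[0,0,0.6],"roll":0},{"linear":[0,0,0.6],"roll":0},{"linear":[0,0,0.6],"roll":0},{"linear":[0,0,0.6],"roll":0},{"linear":[0,0,0.43],"roll":0},{"linear":[0,0,0],"roll":0},{"linear":[0,0,0],"roll":0}]'
python3 -m jog '[{"linear":[0,0,0],"roll":0},{"linear":[0,0,0],"roll":0},{"linear":[0,0,0],"roll":0},{"linear":[0,0,0],"roll":0},{"linear":[0,0,0],"roll":0},{"linear":[0,0,0],"roll":0},{"linear":[0,0,0],"roll":0},{"linear":[0,0,0],"roll":0},{"linear":[0,0,0],"roll":0}]' -1 40
python3 -m jog '[{"linear":[0,0,-0.25],"roll":0},{"linear":[0,0,-0.5],"roll":0},{"linear":[0,0,-0.6],"roll":0},{"linear":[0,0,-0.6],"roll":0},{"linear":[0,0,-0.4],"roll":0},{"linear":[0,0,0],"roll":0},{"linear":[0,0,0],"roll":0}]'
python3 -c "
from h import *
go(.6403,.0183,.185)"
```

```text
time_s: 17.5
position: [0.4277, -0.067, 0.0904]
tool_rot: [[-0.134, 0.991, -0.002], [0.991, 0.134, 0.001], [0.001, -0.002, -1.0]]
ft_force: [0.2, 0.1, 1.2]
grip_width: 0.0852
gripper_force: 0.0
time_s: 18.25
position: [0.4279, -0.0678, 0.092]
tool_rot: [[-0.133, 0.991, 0.002], [0.991, 0.133, -0.001], [-0.001, 0.002, -1.0]]
ft_force: [-1.8, -0.0, 6.3]
grip_width: 0.0469
gripper_force: 40.5
time_s: 18.83
position: [0.4274, -0.0676, 0.1851]
tool_rot: [[-0.133, 0.991, 0.001], [0.991, 0.133, -0.001], [-0.001, 0.001, -1.0]]
ft_force: [-0.2, 0.1, -2.7]
grip_width: 0.0472
gripper_force: 42.1
t 18.83 pos [ 0.4274 -0.0676  0.1851] yaw 7.64 UNITS [1.42  5.56  0.007] q6 -32.4
```

```bash
python3 -m jog '[{"linear":[0.07,0.26,0],"roll":0},{"linear":[0.15,0.6,0],"roll":0},{"linear":[0.2,0.8,0],"roll":0},{"linear":[0.2,0.8,0],"roll":0},{"linear":[0.2,0.8,0],"roll":0},{"linear":[0.2,0.8,0],"roll":0},{"linear":[0.2,0.8,0],"roll":0},{"linear":[0.13,0.5,0],"roll":0},{"linear":[0.07,0.2,0],"roll":0},{"linear":[0,0,0],"roll":0},{"linear":[0,0,0],"roll":0},{"linear":[0,0,0],"roll":0}]'
python3 - <<'E'
from h import *
go(.6403,.0183,.102)
c=optics.calibration("wrist"); im=optics.get_image("wrist")
cv2.imwrite("pics/w8.png",cv2.resize(im[:,:,::-1],(800,600),interpolation=cv2.INTER_CUBIC))
E
```

```text
time_s: 19.83
position: [0.6397, 0.0182, 0.1839]
tool_rot: [[-0.133, 0.991, -0.002], [0.991, 0.133, 0.0], [0.0, -0.002, -1.0]]
ft_force: [-0.6, -0.2, -2.2]
grip_width: 0.0471
gripper_force: 42.3
t 19.83 pos [0.6397 0.0182 0.1839] yaw 7.63 UNITS [-1.000e-03  1.900e-02  2.047e+00] q6 -16.6
```

View pics/w8.png

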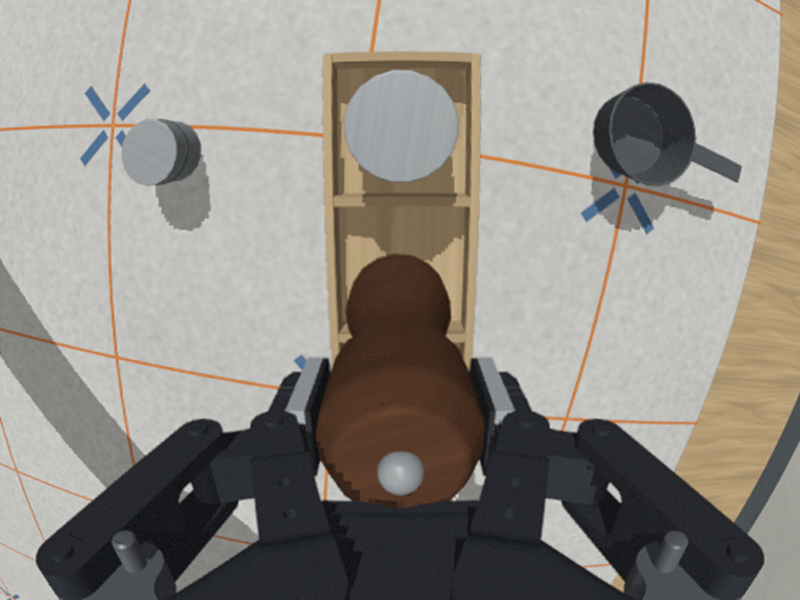

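The mill hangs upright over the middle bay. Lower it.

```bash
python3 -m jog '[{"linear":[0,0.02,0.3],"roll":0},{"linear":[0,0,0.45],"roll":0},{"linear":[0,0,0.45],"roll":0},{"linear":[0,0,0.4],"roll":0},{"linear":[0,0,0.2],"roll":0},{"linear":[0,0,0.1],"roll":0},{"linear":[0,0,0.05],"roll":0},{"linear":[0,0,0.03],"roll":0},{"linear":[0,0,0],"roll":0},{"linear":[0,0,0],"roll":0},{"linear":[0,0,0],"roll":0}]'
```

```text
time_s: 20.8
position: [0.6414, 0.0183, 0.1064]
tool_rot: [[-0.133, 0.991, 0.001], [0.991, 0.133, -0.0], [-0.0, 0.001, -1.0]]
ft_force: [-0.9, -0.2, -2.8]
grip_width: 0.0471
gripper_force: 42.3
```

```bash
python3 -m jog '[{"linear":[0,0,0.025],"roll":0},{"linear":[0,0,0.02],"roll":0},{"linear":[0,0,0],"roll":0},{"linear":[0,0,0],"roll":0}]'
```

```text
time_s: 21.13
position: [0.6411, 0.0184, 0.1039]
tool_rot: [[-0.133, 0.991, -0.0], [0.991, 0.133, 0.0], [0.0, -0.0, -1.0]]
ft_force: [-0.1, 0.4, -2.4]
grip_width: 0.0469
gripper_force: 42.3
```

```bash
python3 -m jog '[{"linear":[0,0,0.025],"roll":0},{"linear":[0,0,0.02],"roll":0},{"linear":[0,0,0],"roll":0},{"linear":[0,0,0],"roll":0}]'
```

```text
time_s: 21.47
position: [0.6412, 0.0183, 0.1021]
tool_rot: [[-0.133, 0.991, 0.0], [0.991, 0.133, -0.0], [-0.0, 0.0, -1.0]]
ft_force: [-1.0, 0.7, -2.0]
grip_width: 0.047
gripper_force: 42.4
```

```bash
python3 -m jog '[{"linear":[0,0,0.025],"roll":0},{"linear":[0,0,0],"roll":0},{"linear":[0,0,0],"roll":0},{"linear":[0,0,0],"roll":0}]'
```

```text
time_s: 21.8
position: [0.6412, 0.0183, 0.1021]
tool_rot: [[-0.133, 0.991, 0.001], [0.991, 0.133, -0.0], [-0.0, 0.001, -1.0]]
ft_force: [-2.1, 0.5, 5.3]
grip_width: 0.047
gripper_force: 43.1
```

Contact. Release, rise and head for the small tin.

```bash
python3 -m jog '[{"linear":[0,0,0],"roll":0},{"linear":[0,0,0],"roll":0},{"linear":[0,0,0],"roll":0},{"linear":[0,0,0],"roll":0},{"linear":[0,0,0],"roll":0},{"linear":[0,0,-0.3],"roll":0},{"linear":[0,0,-0.6],"roll":0},{"linear":[0,0,-0.8],"roll":0},{"linear":[0,0,-0.8],"roll":0},{"linear":[0,0,-0.4],"roll":0},{"linear":[0,0,0],"roll":0},{"linear":[0,0,0],"roll":0}]' 1
python3 -c "
from h import *
go(.4603,.0795,.16)"
```

```text
time_s: 22.8
position: [0.6412, 0.0184, 0.2174]
tool_rot: [[-0.133, 0.991, 0.001], [0.991, 0.133, -0.0], [-0.0, 0.001, -1.0]]
ft_force: [0.5, -0.9, 0.4]
grip_width: 0.0855
gripper_force: 0.0
t 22.8 pos [0.6412 0.0184 0.2174] yaw 7.65 UNITS [ 2.117 -4.28   1.43 ] q6 -16.6
```

```bash
python3 -m jog '[{"linear":[0.15,-0.3,0],"roll":0},{"linear":[0.328,-0.663,0],"roll":0},{"linear":[0.328,-0.663,0],"roll":0},{"linear":[0.328,-0.663,0],"roll":0},{"linear":[0.328,-0.663,0],"roll":0},{"linear":[0.328,-0.663,0.4],"roll":0},{"linear":[0.328,-0.663,0.6],"roll":0},{"linear":[0,0,0.43],"roll":0},{"linear":[0,0,0],"roll":0},{"linear":[0,0,0],"roll":0},{"linear":[0,0,0],"roll":0}]'
python3 - <<'E'
from h import *
go(.4603,.0795,.02)
c=optics.calibration("wrist"); im=optics.get_image("wrist")
print((proj("wrist",[[.4603,.0795,.042]],c)*800/560).round(1))
cv2.imwrite("pics/w9.png",cv2.resize(im[:,:,::-1],(800,600),interpolation=cv2.INTER_CUBIC))
E
```

```text
time_s: 23.72
position: [0.4612, 0.0793, 0.1602]
tool_rot: [[-0.133, 0.991, 0.001], [0.991, 0.133, -0.0], [-0.0, 0.001, -1.0]]
ft_force: [-0.9, -0.3, -0.5]
grip_width: 0.0854
gripper_force: 0.0
t 23.72 pos [0.4612 0.0793 0.1602] yaw 7.63 UNITS [ 0.009 -0.025  3.506] q6 -12.4
[[397.1 283. ]]
```

View pics/w9.png

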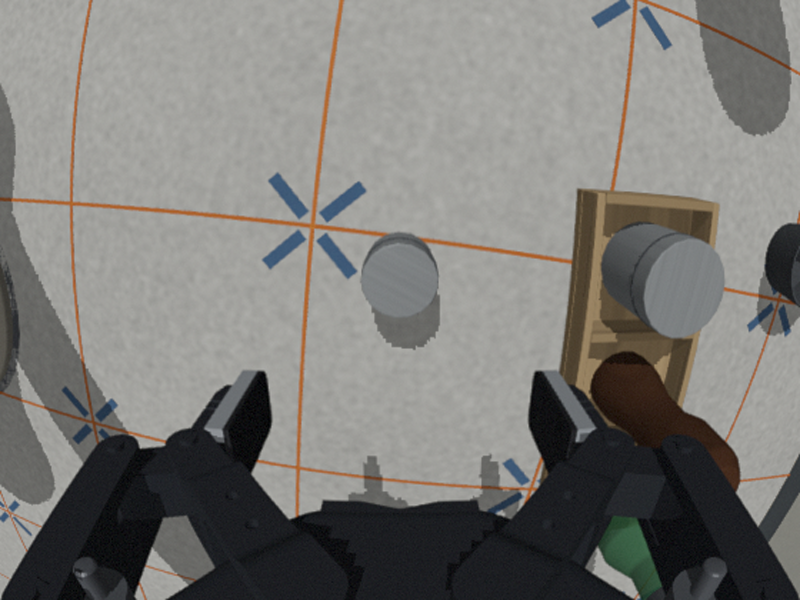

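Small tin lid is at (400,279.5), 3 px off the prediction, so I'll refine. For the stack I also re-measure the large tin's lid from the w6 reading.

Run:
```python
from h import *
c=optics.calibration("wrist")
p=at("wrist",(400*.7,279.5*.7),.042,c); print("stin",p.round(4)); go(*p,.02)
# large tin via w6: same tool rotation, camera shifted with TCP (0.6276,.1094,.2199)
T=np.array(c["T"]).copy(); s=np.array(env.observe()["position"]); T[:3,3]+=np.array([.6276,.1094,.2199])-s
c2=dict(c,T=T); print("ltin", at("wrist",(400*.7,270.5*.7),.075,c2).round(4))
im=cv2.imread("pics/w6.png")[170:370,300:500]; cv2.imwrite("pics/w6c.png",cv2.resize(im,(600,600),interpolation=cv2.INTER_CUBIC))
```

```text
stin [0.4619 0.0817]
t 23.77 pos [0.4614 0.0792 0.1605] yaw 7.62 UNITS [0.062 0.016 3.512] q6 -12.4
ltin [0.6283 0.1106]
```

View pics/w6c.png

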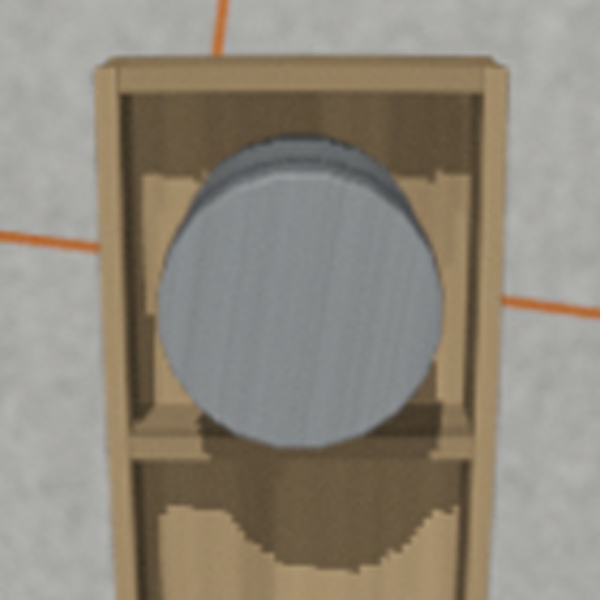

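The lid in w6 is at (400.3,272.7), so the large tin is at about (0.628,0.109), which matches the release pose. Descend on the small tin.

```bash
python3 -m jog '[{"linear":[0.05,0.016,0.4],"roll":0},{"linear":[0,0,0.6],"roll":0},{"linear":[0,0,0.6],"roll":0},{"linear":[0,0,0.6],"roll":0},{"linear":[0,0,0.6],"roll":0},{"linear":[0,0,0.6],"roll":0},{"linear":[0,0,0.3],"roll":0},{"linear":[0,0,0.06],"roll":0},{"linear":[0,0,0],"roll":0},{"linear":[0,0,0],"roll":0}]'
python3 -m jog '[{"linear":[0,0,0],"roll":0},{"linear":[0,0,0],"roll":0},{"linear":[0,0,0],"roll":0},{"linear":[0,0,0],"roll":0},{"linear":[0,0,0],"roll":0},{"linear":[0,0,0],"roll":0},{"linear":[0,0,0],"roll":0},{"linear":[0,0,0],"roll":0},{"linear":[0,0,0],"roll":0}]' -1 35
python3 -m jog '[{"linear":[0,0,-0.25],"roll":0},{"linear":[0,0,-0.5],"roll":0},{"linear":[0,0,-0.7],"roll":0},{"linear":[0,0,-0.7],"roll":0},{"linear":[0,0,-0.7],"roll":0},{"linear":[0,0,-0.5],"roll":0},{"linear":[0,0,-0.2],"roll":0},{"linear":[0,0,0],"roll":0},{"linear":[0,0,0],"roll":0}]'
python3 -c "
from h import *
go(.628,.1093,.155)"
```

```text
time_s: 24.6
position: [0.4616, 0.0815, 0.0104]
tool_rot: [[-0.133, 0.991, 0.002], [0.991, 0.133, -0.0], [-0.0, 0.002, -1.0]]
ft_force: [-0.2, 0.2, -0.0]
grip_width: 0.0854
gripper_force: 0.0
time_s: 25.35
position: [0.461, 0.0816, 0.0103]
tool_rot: [[-0.133, 0.991, 0.001], [0.991, 0.133, -0.0], [-0.0, 0.001, -1.0]]
ft_force: [-2.2, 0.5, 6.2]
grip_width: 0.0449
gripper_force: 35.1
time_s: 26.1
position: [0.4602, 0.0817, 0.1508]
tool_rot: [[-0.133, 0.991, -0.001], [0.991, 0.133, 0.0], [0.0, -0.001, -1.0]]
ft_force: [-0.2, -0.3, -1.2]
grip_width: 0.045
gripper_force: 36.0
t 26.1 pos [0.4602 0.0817 0.1508] yaw 7.65 UNITS [ 0.127  4.249 -0.107] q6 -12.1
```

```bash
python3 -m jog '[{"linear":[0.01,0.25,0],"roll":0},{"linear":[0.02,0.5,0],"roll":0},{"linear":[0.02,0.65,-0.05],"roll":0},{"linear":[0.02,0.65,-0.05],"roll":0},{"linear":[0.02,0.65,0],"roll":0},{"linear":[0.02,0.65,0],"roll":0},{"linear":[0.017,0.5,0],"roll":0},{"linear":[0,0.3,0],"roll":0},{"linear":[0,0.1,0],"roll":0},{"linear":[0,0,0],"roll":0},{"linear":[0,0,0],"roll":0},{"linear":[0,0,0],"roll":0}]'
python3 - <<'E'
from h import *
go(.628,.1093,.085)
c=optics.calibration("wrist"); im=optics.get_image("wrist"); s=env.observe(); z=s["position"][2]
print((proj("wrist",[[*s["position"][:2],z-.0103+.042],[.628,.1093,.075]],c)*800/560).round(1))
cv2.imwrite("pics/w10.png",cv2.resize(im[:,:,::-1],(800,600),interpolation=cv2.INTER_CUBIC))
E
```

```text
time_s: 27.1
position: [0.6276, 0.1092, 0.1551]
tool_rot: [[-0.133, 0.991, -0.001], [0.991, 0.133, -0.0], [0.0, -0.001, -1.0]]
ft_force: [-0.2, 0.4, -0.1]
grip_width: 0.0449
gripper_force: 36.0
t 27.1 pos [0.6276 0.1092 0.1551] yaw 7.64 UNITS [0.    0.013 1.751] q6 -8.4
[[397.9 429.7]
 [399.7 304.3]]
```

View pics/w10.png

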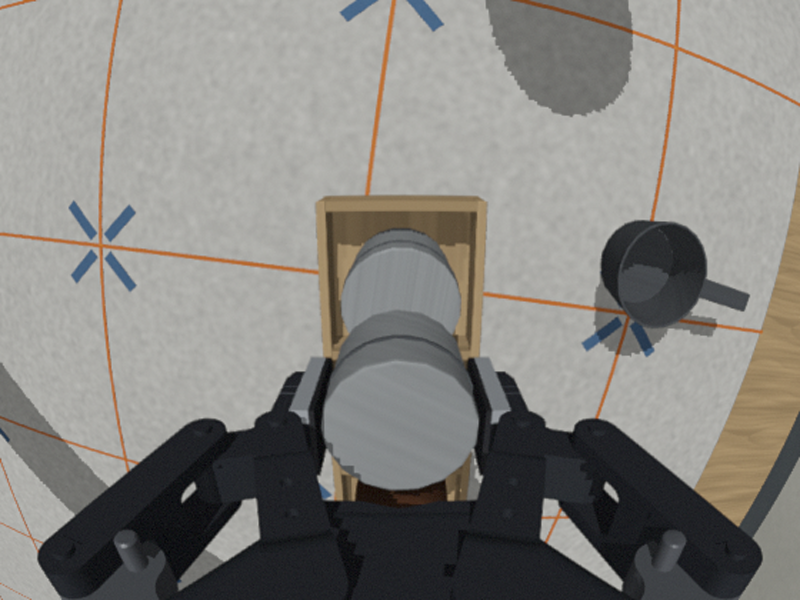

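The small tin is held level above the large one. Its lid spans columns 324–478 and rows ~337–489, about 16 px above the prediction. I'll compare projected lid outlines, with large tin w5 and w9 as reference, to see whether the tin sits off-centre in the grip.

Run:
```python
from h import *
c=optics.calibration("wrist"); s=np.array(env.observe()["position"]); a=np.radians(7.64)
tx=np.array([-np.sin(a),np.cos(a),0])
def b(name,tcp,ctr,r,z):
    T=np.array(c["T"]).copy(); T[:3,3]+=np.array(tcp)-s
    t=np.linspace(0,6.283,200); P=np.c_[ctr[0]+r*np.cos(t),ctr[1]+r*np.sin(t),0*t+z]
    p=proj("wrist",P,dict(c,T=T))*800/560; print(name,"u",p[:,0].min().round(),p[:,0].max().round(),"v",p[:,1].min().round(),p[:,1].max().round())
b("w5 ltin",[.6284,.1093,.1131],[.6284,.1093],.031,.1131-.035+.065)
b("w6 ltin",[.6276,.1094,.2199],[.628,.1093],.031,.075)
b("w9 stin",[.4612,.0793,.1602],[.4619,.0817],.023,.042)
for d in(0,.003,.006):
  for dz in (0,-.004):
    q=s+tx*d; b(f"w10 +{d} {dz}",s,q[:2],.023,s[2]-.0103+.042+dz)
im=cv2.imread("pics/w10.png")[300:500,300:500]; cv2.imwrite("pics/w10c.png",cv2.resize(im,(600,600),interpolation=cv2.INTER_CUBIC))
```

```text
w5 ltin u 291.0 505.0 v 325.0 504.0
w6 ltin u 351.0 448.0 v 224.0 318.0
w9 stin u 361.0 440.0 v 241.0 317.0
w10 +0 0 u 317.0 478.0 v 356.0 489.0
w10 +0 -0.004 u 319.0 476.0 v 350.0 481.0
w10 +0.003 0 u 316.0 479.0 v 346.0 482.0
w10 +0.003 -0.004 u 318.0 477.0 v 340.0 474.0
w10 +0.006 0 u 315.0 480.0 v 335.0 475.0
w10 +0.006 -0.004 u 318.0 478.0 v 329.0 467.0
```

View pics/w10c.png

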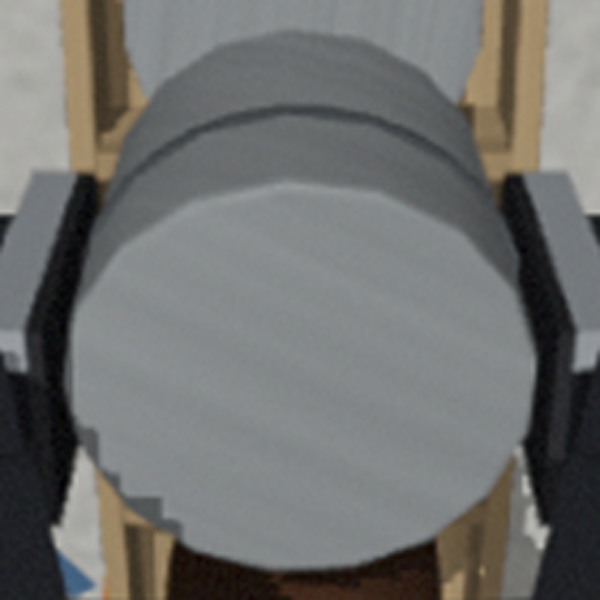

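The enlarged lid spans v 361–490, against 356–489 for a centred grip. So it is centred to within 1 mm. Lower it.

```bash
python3 -m jog '[{"linear":[0.01,0.015,0.25],"roll":0},{"linear":[0,0,0.4],"roll":0},{"linear":[0,0,0.4],"roll":0},{"linear":[0,0,0.3],"roll":0},{"linear":[0,0,0.2],"roll":0},{"linear":[0,0,0.08],"roll":0},{"linear":[0,0,0.04],"roll":0},{"linear":[0,0,0.03],"roll":0},{"linear":[0,0,0],"roll":0},{"linear":[0,0,0],"roll":0},{"linear":[0,0,0],"roll":0}]'
```

```text
time_s: 28.07
position: [0.6292, 0.1098, 0.0881]
tool_rot: [[-0.133, 0.991, 0.001], [0.991, 0.133, -0.0], [-0.0, 0.001, -1.0]]
ft_force: [0.4, 0.7, 0.5]
grip_width: 0.0449
gripper_force: 36.0
```

```bash
python3 -m jog '[{"linear":[0,0,0.025],"roll":0},{"linear":[0,0,0],"roll":0},{"linear":[0,0,0],"roll":0},{"linear":[0,0,0],"roll":0}]'
```

```text
time_s: 28.4
position: [0.629, 0.1098, 0.0866]
tool_rot: [[-0.133, 0.991, 0.0], [0.991, 0.133, -0.0], [-0.0, 0.0, -1.0]]
ft_force: [0.4, -0.4, -1.0]
grip_width: 0.0452
gripper_force: 36.0
```

```bash
python3 -m jog '[{"linear":[0,-0.02,0.025],"roll":0},{"linear":[0,0,0],"roll":0},{"linear":[0,0,0],"roll":0},{"linear":[0,0,0],"roll":0}]'
```

```text
time_s: 28.73
position: [0.6282, 0.1096, 0.0855]
tool_rot: [[-0.133, 0.991, -0.0], [0.991, 0.133, -0.0], [-0.0, -0.0, -1.0]]
ft_force: [-0.4, 1.0, -0.4]
grip_width: 0.0451
gripper_force: 36.2
```

```bash
python3 -m jog '[{"linear":[0,0,0.02],"roll":0},{"linear":[0,0,0],"roll":0},{"linear":[0,0,0],"roll":0},{"linear":[0,0,0],"roll":0}]'
```

```text
time_s: 29.07
position: [0.6283, 0.1096, 0.0853]
tool_rot: [[-0.133, 0.991, 0.001], [0.991, 0.133, -0.0], [-0.0, 0.001, -1.0]]
ft_force: [-2.2, 0.3, 6.1]
grip_width: 0.0449
gripper_force: 36.4
```

Contact at the expected height (0.085). Open, rise and look.

```bash
python3 -m jog '[{"linear":[0,0,0],"roll":0},{"linear":[0,0,0],"roll":0},{"linear":[0,0,0],"roll":0},{"linear":[0,0,0],"roll":0},{"linear":[0,0,0],"roll":0},{"linear":[0,0,-0.3],"roll":0},{"linear":[0,0,-0.6],"roll":0},{"linear":[0,0,-0.8],"roll":0},{"linear":[0,0,-0.8],"roll":0},{"linear":[0,0,-0.8],"roll":0},{"linear":[0,0,-0.3],"roll":0},{"linear":[0,0,0],"roll":0}]' 1
python3 -m jog '[{"linear":[0.2,-0.3,0],"roll":0},{"linear":[0.3,-0.6,0],"roll":0},{"linear":[0.4,-0.8,0],"roll":0},{"linear":[0.4,-0.8,0],"roll":0},{"linear":[0.4,-0.8,0],"roll":0},{"linear":[0.4,-0.8,0],"roll":0},{"linear":[0.3,-0.5,0],"roll":0},{"linear":[0.2,-0.2,0],"roll":0},{"linear":[0,0,0],"roll":0},{"linear":[0,0,0],"roll":0}]'
python3 - <<'E'
from h import *
a=optics.get_image("top")[150:300,140:440,::-1]; b=optics.get_image("scene")[130:350,60:540,::-1]
a=cv2.resize(a,(600,300),interpolation=cv2.INTER_CUBIC); b=cv2.resize(b,(600,275),interpolation=cv2.INTER_CUBIC)
cv2.imwrite("pics/fin.png",np.vstack([a,b]))
E
```

```text
time_s: 30.07
position: [0.6292, 0.1097, 0.2325]
tool_rot: [[-0.133, 0.991, 0.007], [0.991, 0.133, -0.0], [-0.001, 0.007, -1.0]]
ft_force: [-0.9, -0.1, -0.4]
grip_width: 0.0855
gripper_force: 0.0
time_s: 30.9
position: [0.4247, 0.1872, 0.2283]
tool_rot: [[-0.134, 0.991, 0.0], [0.991, 0.134, -0.0], [-0.0, -0.0, -1.0]]
ft_force: [0.3, 1.0, -1.0]
grip_width: 0.0853
gripper_force: 0.0
```

View pics/fin.png

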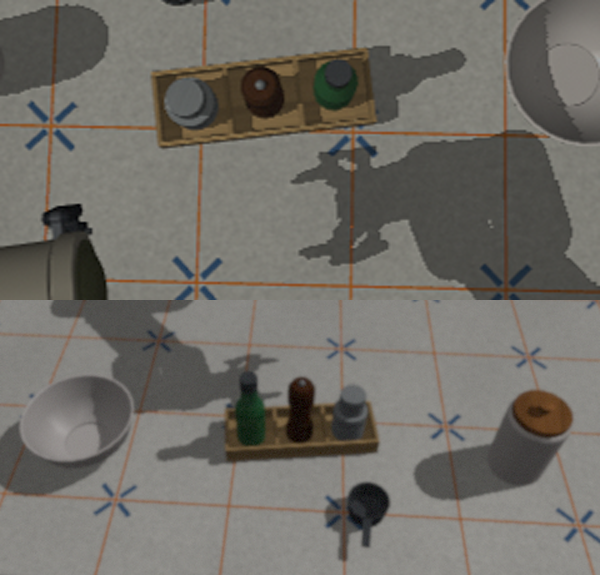

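All four stand upright in the rack: bottle (250,415) at the bowl end, mill (300,415) in the middle, and the tins stacked (350,415) at the far end. The bowl, canister and cup look unmoved.

```bash
python3 -c "
from rig import env
print(env.close_job())"
```

```text
the job is handed in; nothing more can be done
None
```

I handed the job in at about 31 s: the bottle is in the bay nearest the bowl, the mill in the middle, and the large tin in the far bay with the small tin on top, all upright, with the bowl, canister and cup looking unmoved in the last pictures.

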